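# Squeeze the tea caddy into the packed row behind the sliding doors

## Task

One slim oval tin has been left out on the slate. Slide aside only the cupboard door that hides the row of four matching tins, leaving the other door shut, then push the loose tin upright into the gap in the middle of that row, nudging its neighbours apart without toppling them, until it stands home on the cupboard floor, in line and level with the fronts of the others. Leave that door open, and the mixing bowl and the loaf tin where they are.

Things in the scene. Friction and masses are not known exactly. Their poses are not given: they have to be found in the camera images.
- caddy: The loose tin to put away: plain steel, oval (stadium) in plan with upright sides, 96 mm long (x) x 36 mm thick (y) x 110 mm tall, ends rounded at 18 mm radius so the flat sides are 60 mm long; about 0.16 kg. Stands on the slate left or right of the cupboard's front. Origin: centre of its underside, z up, x along its length. Both ends are alike.
- row_a: One of the four slim oval tins standing in the row inside the cupboard, same size and shape as the loose caddy (96 x 36 x 110 mm, about 0.16 kg), loose. Origin: centre of its underside, z up, x along its 96 mm length (parallel to the cupboard's x). Outermost neighbour on the cupboard's -y side of the row.
- row_b: One of the four slim oval tins standing in the row inside the cupboard, same size and shape as the loose caddy (96 x 36 x 110 mm, about 0.16 kg), loose. Origin: centre of its underside, z up, x along its 96 mm length (parallel to the cupboard's x). The gap, 16 to 22 mm wide, is between this tin (its -y side) and row_c.
- row_c: One of the four slim oval tins standing in the row inside the cupboard, same size and shape as the loose caddy (96 x 36 x 110 mm, about 0.16 kg), loose. Origin: centre of its underside, z up, x along its 96 mm length (parallel to the cupboard's x). It bounds the gap on its +y side.
- row_d: One of the four slim oval tins standing in the row inside the cupboard, same size and shape as the loose caddy (96 x 36 x 110 mm, about 0.16 kg), loose. Origin: centre of its underside, z up, x along its 96 mm length (parallel to the cupboard's x). Outermost neighbour on the cupboard's +y side of the row.
- cupboard: Fixed small wooden cupboard, 448 mm wide (y), 137 mm deep, 170 mm high, front to the robot (its -x). Origin: middle of the width, at the underside; x from front to back, z up. Floor top, where the tins stand, at z = 12 mm, level out to the front edge at x = -87 mm. Doors: 8 mm thick, z 13 to 149 mm; left y -5 to 212, front face x -75 mm; right y -212 to 5, front face x -85 mm (shut).
- header (a point): Middle of the lower front edge of the wooden header over the doorway (cupboard x -87, z 150 mm). The header is 20 mm high and 25 mm deep; a top of four 6 mm steel rods 22 mm apart behind it closes the cupboard from above, so the tins go in from the front only.
- bay_left (a point): Middle of the floor of the left bay: cupboard (-12, 109, 12) mm. The bay is 206 mm wide inside (cupboard y 6 to 212), between a 12 mm middle divider and the end wall. The row stands in one bay, a loaf tin in the other.
- bay_right (a point): Middle of the floor of the right bay: cupboard (-12, -109, 12) mm, 206 mm wide inside (cupboard y -212 to -6).
- back_rail (a point): Front face of the rail along the open back, middle, top edge: cupboard x 38, z 57 mm; it reaches down to the floor and stops the tins. The row's origins are at about cupboard x -12 mm: near ends at -60, far ends just before the rail.
- door_left (a joint): Opening of the left sliding door (the one at the cupboard's +y side), m: 0 = shut, 0.175 = fully open. It opens by sliding sideways along the cupboard's -y towards the other door, behind it; light friction (about 1.5 N), stays where it is left.
- door_right (a joint): Opening of the right sliding door (the one at the cupboard's -y side), m: 0 = shut, 0.175 = fully open. It opens by sliding sideways along the cupboard's +y towards the other door, in front of it; light friction (about 1.5 N), stays where it is left.
- handle_left (a point): Middle of the upright steel bar handle of the left door: bar 10 mm thick, 60 mm tall (cupboard z 75 to 135 mm), its axis 35 mm in front of its door's face and at cupboard y = +192 mm when shut; moves with the door.
- handle_right (a point): Middle of the upright steel bar handle of the right door: bar 10 mm thick, 60 mm tall (cupboard z 75 to 135 mm), its axis 35 mm in front of its door's face and at cupboard y = -192 mm when shut; moves with the door.
- bowl: Bystander: glass mixing bowl, 160 mm across, 75 mm high, on the slate on the other side of the cupboard's front from the loose tin. Origin: centre of its underside.
- loaf_tin: Bystander: empty aluminium loaf tin, 88 x 180 x 60 mm, inside the other bay of the cupboard, behind the other door. Origin: centre of its underside.
Not all that is in view belongs to the job. Leave any brown look-alike of the row_b alone. Leave any red look-alike of the caddy alone.

How it is judged (in metres and radians):
On the way, in this order (a step that is already met when the one before it is completed fails the run):
1. the door in front of the row is slid open (130 mm or more) (((y of row_b in the frame of cupboard above 0 m and value of joint door_left above 0.13 m) or (y of row_b in the frame of cupboard below 0 m and value of joint door_right above 0.13 m))), for 0.2 s.
2. the loose tin's nose is 20 mm or more into the gap between the two middle tins, upright (x of caddy in the frame of cupboard above -0.088 m and angle between caddy's own z axis and vertical below 0.3 rad and height (world z) of caddy below 0.035 m and horizontal distance between caddy and row_b below 0.09 m and horizontal distance between caddy and row_c below 0.09 m), for 0.1 s.
At the end, for the whole second after the job is handed in: The tin stands still, upright (0.1 rad), on the cupboard floor between the two middle tins (54 mm of each, centre to centre), square (0.15 rad) and flush (10 mm) with the row; the four others are upright and at most 12 mm forward; the door before the row is 120 mm or more open (horizontal distance between caddy and row_b below 0.054 m and horizontal distance between caddy and row_c below 0.054 m and x of caddy in the frame of cupboard between -0.022 and 0 m and angle between the x axis of caddy and the x axis of cupboard, either way round below 0.15 rad and height (world z) of caddy between 0.009 and 0.016 m and angle between each of caddy, row_a, row_b, row_c, row_d's own z axis and vertical below 0.1 rad and linear speed of caddy below 0.02 m/s and height (world z) of each of row_a, row_b, row_c, row_d below 0.016 m and x of each of row_a, row_b, row_c, row_d in the frame of cupboard above -0.024 m and ((y of row_b in the frame of cupboard above 0 m and value of joint door_left above 0.12 m) or (y of row_b in the frame of cupboard below 0 m and value of joint door_right above 0.12 m))); the robot touches nothing.
It fails at once if a tin of the row is tipped by more than 0.3 rad (angle between any of row_a, row_b, row_c, row_d's own z axis and vertical above 0.3 rad).
It fails at once if a bystander is moved by more than 40 mm (distance of any of bowl, loaf_tin from where it was at the start of the episode above 0.04 m).
It fails at once if the door in front of the loaf tin is opened (60 mm or more) ((y of row_b in the frame of cupboard above 0 m and value of joint door_right above 0.06 m) or (y of row_b in the frame of cupboard below 0 m and value of joint door_left above 0.06 m)).
It also fails if it takes over 72 s, if anything falls off the work surface, if the arm or the gripper's body presses on something with over 40 N, if the wrist force passes 120 N, or if a joint passes its speed limit or range.

## Robot

A 6-joint arm with a two-finger parallel gripper is mounted at the origin on the work surface. World frame = base frame: x ahead of the robot, y to its left, z up, the work surface at z = 0. Lengths are in mm, angles in degrees, forces in N, time in s.
With the tool pointing down it reaches from about 250 to 775 mm from the base axis. Payload 4 kg.
Tool frame: the origin (TCP) lies between the finger pads; the fingertips stand 22 mm ahead of it and the grasp point (between the pads) lies 3 mm ahead of it; z points along the fingers, y is the line along which they close (so a half turn about z gives the same grasp; the last joint's range is limited). The gripper opens to 94 mm and grips with 3 to 60 N. Pads are 16 mm wide; open, the fingers measure 119 mm over their backs; the gripper's body (75 mm by 177 mm) begins 78 mm behind the grasp point.
Start: joints at [59.582, 4.996, 78.535, -0, 96.463, -5.907], TCP at [228.189, 500.448, 227.506] pointing down, gripper open.
Joint ranges: [-177.83, 177.83], [-43.37, 116.18], [15.69, 146.23], [-61.86, 241.86], [9.47, 152.12], [-147.06, 147.06]. Speed limits (degrees/s): [159.86, 159.86, 180, 180, 180, 180].

## Interface

Orientations are given as a 3x3 rotation matrix whose columns are the frame's x, y, z axes.
In Python, from bench import robot, vision, nets gives the robot as it stands. The module is installed in compiled form; this text tells all that it offers.
- The arm moves only by the tool servo_tool, never from a script. Its argument "moves" is a list of rows, each an object of numbers: "tx", "ty", "tz": the shift along the tool's x, y, z in mm; "ax", "ay", "az": the turn, a rotation vector about the tool's x, y, z in degrees; "hand": the opening, from -1 (shut) to 1 (fully open). A call has 1 to 5 rows; each row is the pose to reach, as a shift and turn from the pose commanded when the call began, along the tool's axes at that moment; what a row does not reach only later rows make up. A row lasts 1/8 s, in which the tool goes at most 62.5 mm and 10.7 degrees, less where a joint would pass 70% of its speed; a pose out of reach is approached as far as the arm can. A call with a gripper value outside its range is refused whole. The fingers move at their own pace and stop on an object; "force" is the grip in N (left out, the last holds). Time passes only in rows, so rows that repeat a pose let the fingers close. It gives the time, the measured TCP pose, the force, the opening and the grip force at its end, in the units of the state.
- robot.get_obs(): the state, without advancing time (a new reading comes with each control period).
- vision.snapshot(name): name is "scene" or "top" or "wrist"; returns a dict with "image" (480x640x3 uint8, blue, green, red), "depth" (480x640 float32, mm along the optical axis (not along the pixel's ray), 0 where there is no reading), "fx", "fy", "cx", "cy" (pixels), "dist" ([k1, k2, p1, p2, k3] as OpenCV has them; the pictures are not rectified), "cam_to_world" (4x4, takes a point from camera to world coordinates); the wrist camera has in their place "T_tool_cam" (4x4, takes a point from camera to tool coordinates, whose origin is the TCP and whose axes are the flange's). Camera axes: x right, y up, looking along -z (the intrinsics and any distortion apply to the point x, -y, -z); pixel columns grow to the right and rows downward; lengths in mm; the calibration is good to about 2 mm. A picture is of the moment at which its call begins: read the wrist's pose just before it.
- robot.sign_off(): hands the job in; it is judged then, once.
Trained networks look in a picture, given as the dict that the camera call returned (one of the last four; its "shot" number tells which), for a name from the list of things; names that differ only in an ending like _2 or _b are one class to them, and where a whole thing is asked for, a point or a joint stands for the part that bears it (a point fixed in the world has none). Each returns a list of dicts, best first, with "p" (0 to 1); they miss things now and then, are a little off and sometimes report something else, mostly with a low value. They report only what shows in the picture. A call takes as long as a camera call. They do not tell look-alikes from the thing itself.
- nets.regions_of(picture, target): "mask" (480x640 bool, what is visible of it) and "rect" ([centre column, centre row, width, height] in pixels, round what is visible of it).
The state is a dict: "clock": time; "joint_pos": joint angles; "qd": joint speeds; "tau": joint torques, N m; "tcp_pos": TCP position; "tool_rot": TCP orientation; "ft_force": force on the tool from outside, world axes, zero at the start; "torque": the same for the moment, N m; "grip_width": finger opening in mm; "grip_force": force on a finger pad.
Only numpy, scipy, OpenCV 4.12 (cv2) and the standard library are available. Lean on these libraries where they do the work, as an engineer would, in place of code of your own. Each camera call takes 0.05 s, during which the arm holds its last target. There are 200 camera calls.

## Working session

There is one attempt and no reset: what is moved stays moved. The work goes in short steps, Python scripts to look and compute and a tool call to move; the robot and the scene stay as the last step left them, time stands still between calls to the robot, and variables do not carry over. Pictures are saved under pics/ and viewed, at most 10 in all, crops included, and the job is handed in when it is done.

Besides the shell and the picture viewer there is one more tool, called as name(argument=value, ...), one argument or row to a line, values as JSON. servo_tool: Moves the arm, as the interface text tells. Its arguments: {"type":"object","properties":{"moves":{"type":"array"},"force":{"type":"number"}},"required":["moves"]}

```bash
mkdir -p pics
cat > h.py <<'E'
import numpy as np, cv2
from bench import robot, vision, nets
def cam(s):
    K=np.array([[s['fx'],0,s['cx']],[0,s['fy'],s['cy']],[0,0,1.]]);return K,np.array(s['dist'],float)
def c2w(s,obs=None):
    if 'cam_to_world' in s: return np.array(s['cam_to_world'])
    T=np.eye(4);T[:3,:3]=np.array(obs['tool_rot']);T[:3,3]=obs['tcp_pos'];return T@np.array(s['T_tool_cam'])
def pts(s,uv,obs=None,depth=None):
    uv=np.asarray(uv,float).reshape(-1,2);K,d=cam(s)
    n=cv2.undistortPoints(uv[:,None],K,d)[:,0]
    z=s['depth'][uv[:,1].astype(int),uv[:,0].astype(int)] if depth is None else depth
    c=np.c_[n[:,0]*z,-n[:,1]*z,-z,np.ones(len(n))]
    return (c@c2w(s,obs).T)[:,:3][z>0]
def mpts(s,m,obs=None):
    v,u=np.nonzero(m);return pts(s,np.c_[u,v],obs)
E
python3 - <<'E'
from h import *
o=robot.get_obs();print(o['clock'],o['grip_width'],np.round(o['tool_rot'],2).tolist(),np.round(o['ft_force'],2))
for n in ['scene','top']:
    s=vision.snapshot(n);cv2.imwrite(f'pics/{n}0.png',s['image'])
    for t in ['caddy','cupboard','handle_left','bowl','loaf_tin']:
        for r in nets.regions_of(s,t)[:6]:
            p=mpts(s,r['mask'])
            print(n,t,round(r['p'],2),np.round(r['rect']),np.round(np.percentile(p,[2,50,98],axis=0)).tolist() if len(p) else '')
E
```

```text
0.0 94.04945646132197 [[-0.91, 0.41, -0.0], [0.41, 0.91, -0.0], [0.0, -0.0, -1.0]] [-0.29  0.55 -0.37]
scene caddy 0.8 [306. 118.  33.  34.] [[487.0, 361.0, 2.0], [533.0, 372.0, 87.0], [577.0, 406.0, 115.0]]
scene caddy 0.63 [348. 143.  31.  30.] [[627.0, 290.0, 13.0], [672.0, 319.0, 105.0], [706.0, 356.0, 116.0]]
scene cupboard 0.9 [325. 245. 106. 185.] [[606.0, -217.0, 4.0], [676.0, -0.0, 165.0], [761.0, 226.0, 175.0]]
scene handle_left 0.58 [322. 209.  20.  85.] [[601.0, -7.0, 24.0], [644.0, 173.0, 73.0], [647.0, 208.0, 143.0]]
scene bowl 0.86 [228. 376.  69.  64.] [[449.0, -460.0, 1.0], [513.0, -386.0, 30.0], [592.0, -315.0, 78.0]]
scene bowl 0.4 [327. 241. 106. 183.] [[619.0, -217.0, 10.0], [664.0, 1.0, 166.0], [759.0, 225.0, 175.0]]
scene bowl 0.36 [329. 260.  36.  24.] [[643.0, -65.0, 32.0], [696.0, -44.0, 122.0], [743.0, -18.0, 168.0]]
scene loaf_tin 0.73 [345. 207.  44.  63.] [[661.0, 26.0, 9.0], [701.0, 137.0, 17.0], [745.0, 207.0, 168.0]]
scene loaf_tin 0.72 [323. 210.  20.  84.] [[601.0, 0.0, 22.0], [645.0, 169.0, 74.0], [647.0, 208.0, 143.0]]
top caddy 0.72 [199. 246.  40.  43.] [[622.0, 290.0, 2.0], [659.0, 316.0, 109.0], [704.0, 355.0, 115.0]]
top caddy 0.63 [175. 302.  28.  40.] [[483.0, 361.0, 1.0], [528.0, 374.0, 108.0], [576.0, 407.0, 115.0]]
top bowl 0.73 [488. 298.  61.  67.] [[445.0, -463.0, 2.0], [519.0, -404.0, 31.0], [589.0, -321.0, 79.0]]
top loaf_tin 0.84 [280. 230.  75.  36.] [[667.0, 28.0, 10.0], [708.0, 123.0, 17.0], [742.0, 204.0, 165.0]]
top loaf_tin 0.48 [324. 237. 199.  78.] [[612.0, -211.0, 3.0], [679.0, 12.0, 167.0], [764.0, 227.0, 175.0]]
```

Run:
```python
import cv2
a=cv2.imread('pics/top0.png')[190:350,130:540]
b=cv2.imread('pics/scene0.png')[80:430,180:420]
import numpy as np
a=cv2.resize(a,(800,312),interpolation=3);cv2.imwrite('pics/a.png',a);cv2.imwrite('pics/b.png',cv2.resize(b,None,fx=1.7,fy=1.7,interpolation=3))
```

```text
(no output)
```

View pics/a.png

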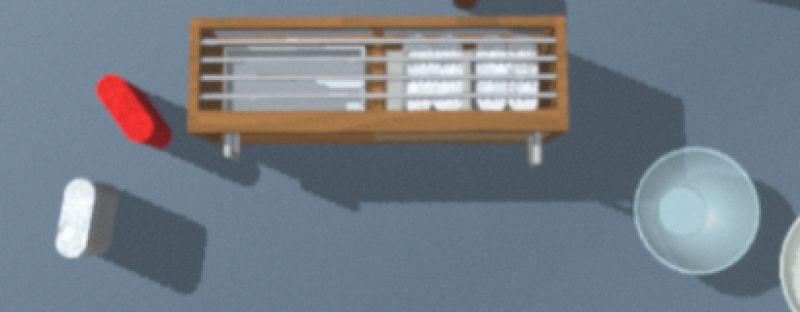

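View pics/b.png

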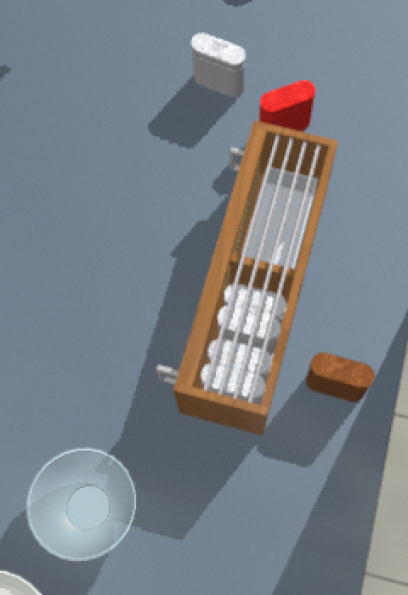

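Steel caddy is the white-topped oval at about crop (75,217), or top-image px (168,301). The look-alikes are the red tin at top px (199,246), the brown tin behind the cupboard and the row tins. The four row tins show in the right (-y) bay, so door_right is the one to open. The loaf tin is in the left bay.

Run:
```python
from h import *
for n in ['top','scene']:
    s=vision.snapshot(n); H,W=s['depth'].shape
    v,u=np.mgrid[0:H,0:W]; uv=np.c_[u.ravel(),v.ravel()]; ok=s['depth'].ravel()>0
    uv=uv[ok];P=pts(s,uv)
    def rect(m,l):
        q=P[m]; r=cv2.minAreaRect(q[:,:2].astype(np.float32)); print(n,l,m.sum(),np.round(r[0],1),np.round(r[1],1),round(r[2],2),'z',np.round(np.percentile(q[:,2],[10,50,90]),1))
    x,y,z=P.T
    rect((abs(x-530)<70)&(abs(y-383)<45)&(z>103)&(z<125),'caddy')
    rect((abs(x-530)<70)&(abs(y-383)<45)&(z>103)&(z<125)&(y>350),'caddy')
    rect((x>590)&(x<790)&(abs(y)<240)&(z>162)&(z<180),'cup')
    m=(x>590)&(x<660)&(abs(y)<215)&(z>162)&(z<180)   # header front edge
    ys=np.arange(-200,201,40)
    print('hdr front',[ (int(k),round(float(np.percentile(x[m&(abs(y-k)<12)],3)),1)) for k in ys if (m&(abs(y-k)<12)).sum()>5])
    m=(x>640)&(x<770)&(y<-5)&(y>-215)&(z>112)&(z<132)
    print('row y hist',[(k,int((m&(abs(y-k)<3)).sum())) for k in range(-210,0,6)], 'x',np.round(np.percentile(x[m],[1,99])),'z',np.median(z[m]))
    m=(x>560)&(x<606)&(y<-150)&(y>-215)&(z>90)&(z<145)
    print('handleR',m.sum(),np.round(np.percentile(P[m],[5,50,95],axis=0),1).tolist())
    a=s['image'][280:330,150:200] if n=='top' else s['image'][90:180,280:380]
    if n=='top': cv2.imwrite('pics/c.png',cv2.resize(s['image'][220:330,150:240],None,fx=5,fy=5))
```

```text
top caddy 609 [530.2 385. ] [40.6 97.3] 81.21 z [107.4 110.8 114.2]
top caddy 609 [530.2 385. ] [40.6 97.3] 81.21 z [107.4 110.8 114.2]
top cup 5602 [689.4   7.5] [449.7 138.2] 88.59 z [165.1 169.5 173.3]
hdr front [(-200, 615.6), (-160, 616.7), (-120, 617.6), (-80, 618.4), (-40, 619.5), (0, 620.4), (40, 621.6), (80, 622.6), (120, 623.8), (160, 624.7), (200, 625.7)]
row y hist [(-210, 0), (-204, 39), (-198, 0), (-192, 1), (-186, 60), (-180, 69), (-174, 71), (-168, 73), (-162, 64), (-156, 67), (-150, 56), (-144, 64), (-138, 69), (-132, 69), (-126, 70), (-120, 65), (-114, 44), (-108, 0), (-102, 0), (-96, 22), (-90, 66), (-84, 74), (-78, 71), (-72, 73), (-66, 67), (-60, 58), (-54, 61), (-48, 72), (-42, 71), (-36, 73), (-30, 67), (-24, 43), (-18, 0), (-12, 0), (-6, 0)] x [650. 740.] z 122.98563937008976
handleR 57 [[578.7, -186.0, 104.5], [588.4, -181.1, 138.7], [604.2, -177.1, 142.9]]
scene caddy 378 [531.5 385.3] [43.3 95. ] 78.06 z [106.  110.2 114.1]
scene caddy 378 [531.5 385.3] [43.3 95. ] 78.06 z [106.  110.2 114.1]
scene cup 4266 [691.    8.8] [452.7 137.7] 88.73 z [164.5 169.1 173.2]
hdr front [(-200, 618.9), (-160, 619.6), (-120, 620.6), (-80, 621.4), (-40, 622.3), (0, 623.4), (40, 624.6), (80, 625.2), (120, 626.4), (160, 626.6), (200, 627.4)]
row y hist [(-210, 0), (-204, 0), (-198, 0), (-192, 2), (-186, 55), (-180, 63), (-174, 69), (-168, 69), (-162, 64), (-156, 53), (-150, 47), (-144, 58), (-138, 66), (-132, 66), (-126, 60), (-120, 57), (-114, 30), (-108, 0), (-102, 0), (-96, 46), (-90, 56), (-84, 68), (-78, 57), (-72, 65), (-66, 51), (-60, 48), (-54, 59), (-48, 58), (-42, 61), (-36, 55), (-30, 57), (-24, 30), (-18, 0), (-12, 0), (-6, 0)] x [649. 742.] z 122.08814862716827
handleR 52 [[582.9, -187.1, 97.8], [590.1, -184.2, 136.7], [603.8, -178.1, 142.3]]
```

View pics/c.png

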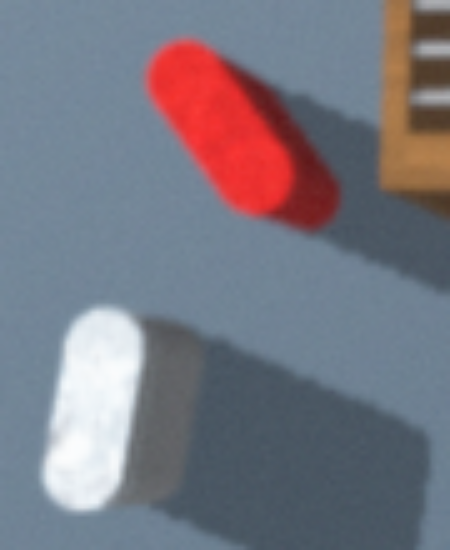

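Caddy is confirmed at crop (95,410), plain steel, yaw about -10°. Next I move to the right-hand door handle (expected at 584, -181).

servo_tool(
  moves=[
    {"tx":-616,"ty":-502,"tz":0,"az":-23,"hand":-1},
    {"tx":-616,"ty":-502,"tz":0,"az":-23,"hand":-1},
    {"tx":-616,"ty":-502,"tz":0,"az":-23,"hand":-1},
    {"tx":-616,"ty":-502,"tz":0,"az":-23,"hand":-1},
    {"tx":-616,"ty":-502,"tz":0,"az":-23,"hand":-1},
  ],
  force=20,
)

```text
invalid input at $.moves[0]: expected keys tx, ty, tz, ax, ay, az, hand
```

servo_tool(
  moves=[
    {"tx":-616,"ty":-502,"tz":0,"ax":0,"ay":0,"az":-23,"hand":-1},
    {"tx":-616,"ty":-502,"tz":0,"ax":0,"ay":0,"az":-23,"hand":-1},
    {"tx":-616,"ty":-502,"tz":0,"ax":0,"ay":0,"az":-23,"hand":-1},
    {"tx":-616,"ty":-502,"tz":0,"ax":0,"ay":0,"az":-23,"hand":-1},
    {"tx":-616,"ty":-502,"tz":0,"ax":0,"ay":0,"az":-23,"hand":-1},
  ],
  force=20,
)

```text
clock: 1.32
tcp_pos: [363.7, 226.5, 227.9]
tool_rot: [[-1.0, 0.026, 0.001], [0.026, 1.0, 0.001], [-0.001, 0.001, -1.0]]
ft_force: [0.0, 1.0, 0.8]
grip_width: 47.1
grip_force: 0.0
```

servo_tool(
  moves=[
    {"tx":-231,"ty":-432,"tz":0,"ax":0,"ay":0,"az":0,"hand":-1},
    {"tx":-231,"ty":-432,"tz":0,"ax":0,"ay":0,"az":0,"hand":-1},
    {"tx":-231,"ty":-432,"tz":0,"ax":0,"ay":0,"az":0,"hand":-1},
    {"tx":-231,"ty":-432,"tz":0,"ax":0,"ay":0,"az":0,"hand":-1},
    {"tx":-231,"ty":-432,"tz":0,"ax":0,"ay":0,"az":0,"hand":-1},
  ],
)

```text
clock: 1.95
tcp_pos: [504.0, -53.2, 227.9]
tool_rot: [[-1.0, 0.027, 0.001], [0.027, 1.0, 0.0], [-0.001, 0.0, -1.0]]
ft_force: [1.1, 0.6, 0.0]
grip_width: 0.1
grip_force: 0.0
```

servo_tool(
  moves=[
    {"tx":-84,"ty":-160,"tz":0,"ax":0,"ay":0,"az":0,"hand":-1},
    {"tx":-84,"ty":-160,"tz":0,"ax":0,"ay":0,"az":0,"hand":-1},
    {"tx":-84,"ty":-160,"tz":0,"ax":0,"ay":0,"az":0,"hand":-1},
    {"tx":-84,"ty":-160,"tz":50,"ax":0,"ay":0,"az":0,"hand":-1},
    {"tx":-84,"ty":-160,"tz":110,"ax":0,"ay":0,"az":0,"hand":-1},
  ],
)

```text
clock: 2.58
tcp_pos: [584.4, -215.0, 117.8]
tool_rot: [[-1.0, 0.028, 0.004], [0.028, 1.0, -0.002], [-0.004, -0.002, -1.0]]
ft_force: [0.3, -0.2, -0.4]
grip_width: 0.4
grip_force: 0.0
```

Run:
```python
from h import *
o=robot.get_obs();s=vision.snapshot('top');cv2.imwrite('pics/d.png',cv2.resize(s['image'][200:320,220:440],None,fx=3.6,fy=3.6))
print(o['tcp_pos'])
w=vision.snapshot('wrist');P=pts(w,np.c_[[a.ravel() for a in np.meshgrid(np.arange(0,640,2),np.arange(0,480,2))]].T,o)
m=(abs(P[:,0]-584)<16)&(abs(P[:,1]+182)<18)&(P[:,2]>90)&(P[:,2]<145);print(m.sum(),np.round(np.percentile(P[m],[2,50,98],axis=0),1) if m.sum() else '')
```

```text
[ 584.40880455 -214.98361227  117.81378292]
154 [[ 586.5 -187.2   90.7]
 [ 587.7 -184.2  108.3]
 [ 598.8 -178.8  125.9]]
```

View pics/d.png

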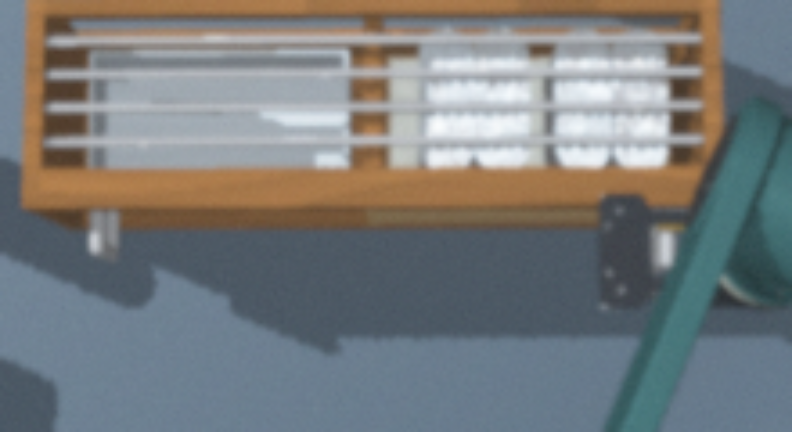

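The wrist points put the handle bar at about (588, -183). The fingers are down on its -y side (crop 625,250). Now I push it along +y.

servo_tool(
  moves=[
    {"tx":0,"ty":20,"tz":0,"ax":0,"ay":0,"az":0,"hand":-1},
    {"tx":0,"ty":50,"tz":0,"ax":0,"ay":0,"az":0,"hand":-1},
    {"tx":0,"ty":85,"tz":0,"ax":0,"ay":0,"az":0,"hand":-1},
    {"tx":0,"ty":120,"tz":0,"ax":0,"ay":0,"az":0,"hand":-1},
    {"tx":0,"ty":150,"tz":0,"ax":0,"ay":0,"az":0,"hand":-1},
  ],
)

```text
clock: 3.3
tcp_pos: [589.0, -61.9, 122.7]
tool_rot: [[-1.0, 0.025, 0.008], [0.025, 1.0, -0.003], [-0.008, -0.003, -1.0]]
ft_force: [-0.1, -2.6, -2.4]
grip_width: 0.8
grip_force: 1.2
```

servo_tool(
  moves=[
    {"tx":0,"ty":15,"tz":0,"ax":0,"ay":0,"az":0,"hand":-1},
    {"tx":0,"ty":28,"tz":0,"ax":0,"ay":0,"az":0,"hand":-1},
    {"tx":0,"ty":34,"tz":0,"ax":0,"ay":0,"az":0,"hand":-1},
    {"tx":0,"ty":34,"tz":0,"ax":0,"ay":0,"az":0,"hand":-1},
  ],
)

```text
clock: 3.8
tcp_pos: [587.9, -29.0, 117.7]
tool_rot: [[-1.0, 0.026, 0.0], [0.026, 1.0, 0.001], [-0.0, 0.001, -1.0]]
ft_force: [-0.3, -0.1, 0.3]
grip_width: 0.6
grip_force: 0.0
```

```bash
cat >> h.py <<'E'
from scipy.spatial.transform import Rotation as Rn
def goalR(psi,t):
    p,t=np.radians([psi,t]);z=np.array([np.cos(t)*np.cos(p),np.cos(t)*np.sin(p),-np.sin(t)]);y=np.array([-np.sin(p),np.cos(p),0]);return np.c_[np.cross(y,z),y,z]
def delta(goal,R,o=None):
    o=o or robot.get_obs();R0=np.array(o['tool_rot']);return np.round(R0.T@(np.array(goal)-o['tcp_pos']),1),np.round(Rn.from_matrix(R0.T@R).as_rotvec(degrees=True),1)
E
python3 - <<'E'
from h import *
print(delta((588,-45,240),goalR(-1.45,90)))
R=goalR(-10,45);g=np.array([531-22*np.cos(np.radians(10)),386+22*np.sin(np.radians(10)),70])-3*R[:,2]
print(g,delta(g-90*R[:,2],R))
s=vision.snapshot('scene');cv2.imwrite('pics/e.png',cv2.resize(s['image'][140:350,240:420],None,fx=2.8,fy=2.8))
E
```

```text
(array([  -0.5,  -15.9, -122.3]), array([ 0. ,  0. , -0.1]))
[507.24513671 390.18862332  72.12132034] (array([154.6, 426.3, -17.7]), array([  3.4, -44.9,   8. ]))
```

View pics/e.png

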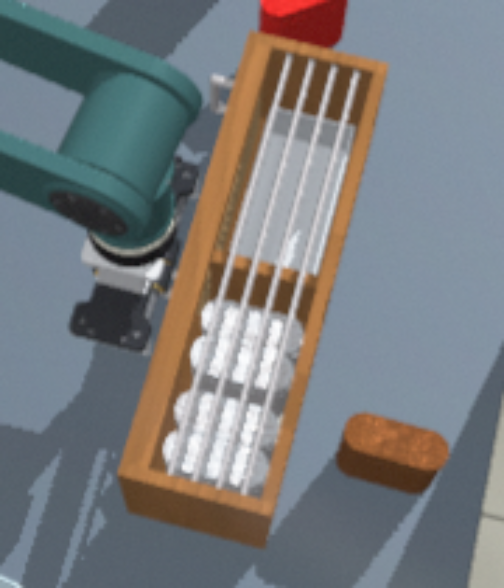

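The right handle has left its shut position, and the gripper body stands beside it at crop (115,310). Backing off and moving to the caddy.

servo_tool(
  moves=[
    {"tx":0,"ty":-16,"tz":0,"ax":0,"ay":0,"az":0,"hand":-1},
    {"tx":15,"ty":-16,"tz":-60,"ax":0,"ay":0,"az":0,"hand":-1},
    {"tx":40,"ty":0,"tz":-110,"ax":0,"ay":0,"az":0,"hand":-1},
    {"tx":80,"ty":46,"tz":-120,"ax":0,"ay":0,"az":0,"hand":0},
    {"tx":120,"ty":90,"tz":-120,"ax":0,"ay":0,"az":0,"hand":1},
  ],
)

```text
clock: 4.47
tcp_pos: [470.2, 63.4, 239.2]
tool_rot: [[-1.0, 0.029, 0.003], [0.029, 1.0, 0.0], [-0.003, 0.0, -1.0]]
ft_force: [-0.5, -0.1, -0.3]
grip_width: 17.2
grip_force: 0.0
```

servo_tool(
  moves=[
    {"tx":30,"ty":54,"tz":0,"ax":0,"ay":-10,"az":2,"hand":1},
    {"tx":40,"ty":114,"tz":10,"ax":1,"ay":-20,"az":4,"hand":1},
    {"tx":40,"ty":174,"tz":20,"ax":2,"ay":-30,"az":6,"hand":1},
    {"tx":40,"ty":234,"tz":30,"ax":3,"ay":-40,"az":8,"hand":1},
    {"tx":40,"ty":294,"tz":40,"ax":3.4,"ay":-45,"az":8,"hand":1},
  ],
)

```text
clock: 5.1
tcp_pos: [438.6, 333.4, 202.6]
tool_rot: [[-0.695, 0.175, 0.697], [0.124, 0.985, -0.124], [-0.708, -0.0, -0.706]]
ft_force: [2.1, -1.2, 0.1]
grip_width: 67.0
grip_force: 0.0
```

Run:
```python
from h import *
o=robot.get_obs();print(o['clock'],np.round(o['tcp_pos']),np.round(o['joint_pos'],1),o['ft_force'],o['grip_width'])
R=goalR(-10,45);g=np.array([507.2,390.2,72.1])
print(delta(g-90*R[:,2],R))
```

```text
5.1 [439. 333. 203.] [ 53.2  -7.4 104.7 -43.8  66.1 -14.3] [ 2.14018861 -1.16182887  0.06782851] 67.03829446654657
(array([51.6, 67.8, 42.9]), array([-0.1,  0.1, -0.1]))
```

servo_tool(
  moves=[
    {"tx":26,"ty":40,"tz":10,"ax":0,"ay":0,"az":0,"hand":1},
    {"tx":52,"ty":68,"tz":30,"ax":0,"ay":0,"az":0,"hand":1},
    {"tx":52,"ty":68,"tz":43,"ax":0,"ay":0,"az":0,"hand":1},
    {"tx":52,"ty":68,"tz":43,"ax":0,"ay":0,"az":0,"hand":1},
  ],
)

```text
clock: 5.6
tcp_pos: [444.4, 398.6, 133.1]
tool_rot: [[-0.701, 0.177, 0.691], [0.122, 0.984, -0.128], [-0.703, -0.006, -0.711]]
ft_force: [-0.8, 0.3, 0.6]
grip_width: 94.1
grip_force: 0.0
```

Run:
```python
from h import *
o=robot.get_obs();w=vision.snapshot('wrist')
print(o['tcp_pos'],o['grip_width'])
cv2.imwrite('pics/f.png',w['image'])
P=pts(w,np.c_[[a.ravel() for a in np.meshgrid(np.arange(0,640,2),np.arange(0,480,2))]].T,o)
m=(abs(P[:,0]-530)<75)&(abs(P[:,1]-385)<45)
for lo,hi in [(105,116),(30,100)]:
    q=P[m&(P[:,2]>lo)&(P[:,2]<hi)]
    if len(q): print(lo,len(q),cv2.minAreaRect(q[:,:2].astype(np.float32)),np.median(q[:,2]))
s=vision.snapshot('top')
# check door: points of right handle
P=pts(s,np.c_[[a.ravel() for a in np.meshgrid(np.arange(200,460),np.arange(200,330))]].T)
m=(P[:,0]>575)&(P[:,0]<600)&(abs(P[:,1])<210)&(P[:,2]>105)&(P[:,2]<145);print('handles y',np.unique(np.round(P[m][:,1]/4)*4,return_counts=True))
```

```text
[444.41503947 398.56482546 133.08727796] 94.05347775067982
105 730 ((529.7974853515625, 387.98919677734375), (37.074440002441406, 96.81430053710938), 80.4910659790039) 111.44197405952659
30 1169 ((490.0674133300781, 394.0972900390625), (35.66850662231445, 17.07280158996582), 84.11531066894531) 68.92702663022521
handles y (array([-16., -12.,  -8., 184., 188., 192., 196.]), array([16, 14,  9,  1,  5,  2,  1]))
```

View pics/f.png

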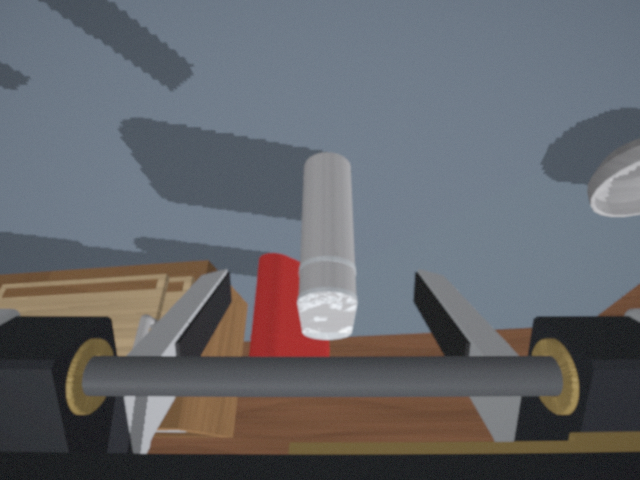

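The caddy is centred between the open fingers (px 328,250) at (530, 388), yaw -9.5°. The door handle is at y ≈ -12, so the door is about 170 mm open. Grasping.

servo_tool(
  moves=[
    {"tx":0,"ty":5,"tz":30,"ax":0,"ay":0,"az":0,"hand":1},
    {"tx":-1,"ty":5,"tz":70,"ax":0,"ay":0,"az":0,"hand":1},
    {"tx":-1,"ty":5,"tz":87,"ax":0,"ay":0,"az":0,"hand":1},
    {"tx":-1,"ty":5,"tz":87,"ax":0,"ay":0,"az":0,"hand":0},
    {"tx":-1,"ty":5,"tz":87,"ax":0,"ay":0,"az":0,"hand":-1},
  ],
  force=30,
)

```text
clock: 6.32
tcp_pos: [505.3, 395.0, 74.3]
tool_rot: [[-0.699, 0.174, 0.693], [0.123, 0.985, -0.123], [-0.704, -0.001, -0.71]]
ft_force: [0.1, -0.8, 0.7]
grip_width: 77.4
grip_force: 0.0
```

servo_tool(
  moves=[
    {"tx":0,"ty":0,"tz":0,"ax":0,"ay":0,"az":0,"hand":-1},
    {"tx":0,"ty":0,"tz":0,"ax":0,"ay":0,"az":0,"hand":-1},
    {"tx":0,"ty":0,"tz":0,"ax":0,"ay":0,"az":0,"hand":-1},
    {"tx":-15,"ty":0,"tz":-15,"ax":0,"ay":0,"az":0,"hand":-1},
    {"tx":-40,"ty":0,"tz":-40,"ax":0,"ay":0,"az":0,"hand":-1},
  ],
)

```text
clock: 6.95
tcp_pos: [504.2, 393.6, 127.0]
tool_rot: [[-0.703, 0.174, 0.689], [0.119, 0.985, -0.127], [-0.701, -0.007, -0.713]]
ft_force: [0.7, 1.0, -0.7]
grip_width: 36.1
grip_force: 30.0
```

Run:
```python
from h import *
o=robot.get_obs();w=vision.snapshot('wrist')
print(o['clock'],o['tcp_pos'],o['grip_width'],o['grip_force'],np.round(o['tool_rot'],3).tolist())
P=pts(w,np.c_[[a.ravel() for a in np.meshgrid(np.arange(0,640,2),np.arange(0,480,2))]].T,o)
z0=o['tcp_pos'][2]
m=(abs(P[:,0]-530)<75)&(abs(P[:,1]-387)<45)&(P[:,2]>140)
print(len(P[m]),np.percentile(P[m][:,2],[5,25,50,75,95]) if m.any() else '')
q=P[m]
if len(q)>50:
    print(cv2.minAreaRect(q[:,:2].astype(np.float32)))
    A=np.c_[q[:,:2],np.ones(len(q))];k=abs(q[:,2]-np.median(q[:,2]))<8;print('plane',np.linalg.lstsq(A[k],q[k,2],rcond=None)[0])
```

```text
6.95 [504.24949768 393.61495749 126.98573531] 36.091882352760635 29.96363203972578 [[-0.703, 0.174, 0.689], [0.119, 0.985, -0.127], [-0.701, -0.007, -0.713]]
1796 [141.20168827 144.07444549 144.84381099 154.53540479 178.10351725]
((494.6342468261719, 400.2107238769531), (59.686580657958984, 79.22333526611328), 89.94096374511719)
plane [-6.28916627e-02  9.23586331e-03  1.72143416e+02]
```

Run:
```python
from h import *
R=goalR(-1.45,45)
print(delta((440,300,140),goalR(-10,45)),delta((440,60,140),goalR(-5,45)),delta((470,-101,130),R))
```

```text
(array([  31.3, -106.4,  -38.2]), array([ 0.1, -0.1, -0.1])) (array([   1.5, -342.7,   -9.2]), array([-3.4, -0.1, -3.6])) (array([ -32.3, -496.1,   38.3]), array([-5.9, -0.1, -6.1]))
```

servo_tool(
  moves=[
    {"tx":15,"ty":-45,"tz":-20,"ax":0,"ay":0,"az":0,"hand":-1},
    {"tx":31,"ty":-90,"tz":-38,"ax":0,"ay":0,"az":0,"hand":-1},
    {"tx":25,"ty":-145,"tz":-32,"ax":-1,"ay":0,"az":-1,"hand":-1},
    {"tx":18,"ty":-200,"tz":-26,"ax":-2,"ay":0,"az":-2,"hand":-1},
    {"tx":12,"ty":-255,"tz":-20,"ax":-3,"ay":0,"az":-3,"hand":-1},
  ],
)

```text
clock: 7.62
tcp_pos: [437.8, 146.5, 134.7]
tool_rot: [[-0.708, 0.098, 0.699], [0.067, 0.995, -0.072], [-0.703, -0.004, -0.711]]
ft_force: [1.4, -0.5, -0.8]
grip_width: 35.7
grip_force: 30.0
```

servo_tool(
  moves=[
    {"tx":0,"ty":-55,"tz":0,"ax":0,"ay":0,"az":0,"hand":-1},
    {"tx":-5,"ty":-110,"tz":10,"ax":-1,"ay":0,"az":-1,"hand":-1},
    {"tx":-20,"ty":-160,"tz":25,"ax":-2,"ay":0,"az":-2,"hand":-1},
    {"tx":-30,"ty":-210,"tz":40,"ax":-3,"ay":0,"az":-3,"hand":-1},
    {"tx":-35,"ty":-240,"tz":45,"ax":-3,"ay":0,"az":-3,"hand":-1},
  ],
)

```text
clock: 8.25
tcp_pos: [458.0, -41.4, 123.8]
tool_rot: [[-0.723, 0.031, 0.69], [0.023, 1.0, -0.021], [-0.69, 0.001, -0.724]]
ft_force: [0.9, -0.2, -1.3]
grip_width: 35.6
grip_force: 30.0
```

```bash
cat > look.py <<'E'
from h import *
def look():
    o=robot.get_obs();t=np.array(o['tcp_pos']);print(round(o['clock'],2),np.round(t,1),round(o['grip_width'],1),np.round(o['ft_force'],1))
    s=vision.snapshot('top')
    P=pts(s,np.c_[[a.ravel() for a in np.meshgrid(np.arange(200,460),np.arange(180,340))]].T)
    c=np.radians(-1.45);Rc=np.array([[np.cos(c),np.sin(c)],[-np.sin(c),np.cos(c)]])
    Q=np.c_[(P[:,:2]-[708.5,7.7])@Rc.T,P[:,2]]
    return o,s,P,Q
E
python3 - <<'E'
from look import *
o,s,P,Q=look();cv2.imwrite('pics/g.png',cv2.resize(s['image'][200:350,270:430],None,fx=4,fy=4))
R=goalR(-1.45,45);print(delta((530,-101,110),R))
for r in nets.regions_of(s,'caddy')[:5]: print(r['p'],r['rect'])
E
```

```text
8.25 [458.  -41.4 123.8] 35.6 [ 0.9 -0.2 -1.3]
(array([-42.5, -49.4,  61.4]), array([-0.8, -1.2, -0.4]))
0.82 [198.4, 247.1, 40.7, 40.8]
0.59 [346.4, 316.0, 14.2, 39.4]
```

View pics/g.png

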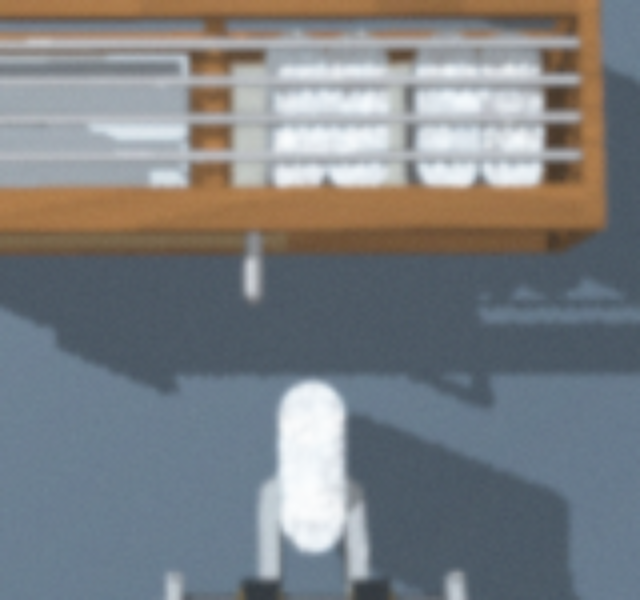

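The door is open (handle at crop 252,270), the gap is at crop (400,130), and the caddy is held straight at crop (312,465). Moving in front of the gap.

servo_tool(
  moves=[
    {"tx":-10,"ty":-25,"tz":15,"ax":0,"ay":-1,"az":0,"hand":-1},
    {"tx":-20,"ty":-50,"tz":30,"ax":-1,"ay":-1,"az":-0.4,"hand":-1},
    {"tx":-30,"ty":-50,"tz":45,"ax":-1,"ay":-1,"az":-0.4,"hand":-1},
    {"tx":-30,"ty":-50,"tz":45,"ax":-1,"ay":-1,"az":-0.4,"hand":-1},
  ],
)

```text
clock: 8.85
tcp_pos: [509.6, -91.2, 111.3]
tool_rot: [[-0.713, 0.013, 0.701], [0.016, 1.0, -0.002], [-0.701, 0.01, -0.713]]
ft_force: [-0.3, -0.1, -2.4]
grip_width: 35.6
grip_force: 30.0
```

```bash
cat >> look.py <<'E'
def rep(o,P,Q):
    t=(np.array(o['tcp_pos'])[:2]-[708.5,7.7]);c=np.radians(-1.45)
    tc=np.array([t[0]*np.cos(c)+t[1]*np.sin(c),-t[0]*np.sin(c)+t[1]*np.cos(c)]);print('tcp cup',np.round(tc,1))
    zt=o['tcp_pos'][2]+37
    m=(Q[:,0]>tc[0]-30)&(Q[:,0]<min(tc[0]+85,-88))&(abs(Q[:,1]-tc[1])<32)&(abs(Q[:,2]-zt)<9);q=Q[m]
    if len(q)>30:
        print('caddy',m.sum(),cv2.minAreaRect(q[:,:2].astype(np.float32)),np.percentile(q[:,0],[1,99]),'z',np.median(q[:,2]))
        A=np.c_[q[:,:2],np.ones(len(q))];print('plane',np.round(np.linalg.lstsq(A,q[:,2],rcond=None)[0],3))
    m=(Q[:,0]>-58)&(Q[:,0]<36)&(Q[:,1]<-8)&(Q[:,1]>-210)&(Q[:,2]>112)&(Q[:,2]<132);q=Q[m]
    print('row',' '.join(f'{k}:{((q[:,1]>=k)&(q[:,1]<k+3)).sum()}' for k in range(-210,-9,3)),'x',np.percentile(q[:,0],[1,99]))
E
python3 - <<'E'
from look import *
o,s,P,Q=look();rep(o,P,Q);print(np.round(o['tool_rot'],3).tolist(),o['grip_width'])
E
```

```text
8.85 [509.6 -91.2 111.3] 35.6 [-0.3 -0.1 -2.4]
tcp cup [-196.4 -103.9]
caddy 61 ((-218.51107788085938, -105.60749816894531), (59.56379699707031, 15.787247657775879), 89.86331939697266) [-225.15676626 -210.63357766] z 146.06562047942703
plane [-7.860e-01 -1.000e-03 -2.572e+01]
row -210:0 -207:0 -204:0 -201:0 -198:17 -195:32 -192:33 -189:34 -186:40 -183:33 -180:36 -177:34 -174:41 -171:26 -168:32 -165:35 -162:30 -159:23 -156:30 -153:34 -150:37 -147:30 -144:37 -141:38 -138:34 -135:29 -132:35 -129:38 -126:32 -123:18 -120:0 -117:0 -114:0 -111:0 -108:0 -105:20 -102:29 -99:27 -96:34 -93:43 -90:37 -87:29 -84:36 -81:48 -78:30 -75:27 -72:28 -69:42 -66:24 -63:25 -60:30 -57:52 -54:27 -51:29 -48:31 -45:55 -42:28 -39:27 -36:26 -33:31 -30:0 -27:0 -24:0 -21:0 -18:0 -15:0 -12:0 x [-56.5579925   34.65523593]
[[-0.713, 0.013, 0.701], [0.016, 1.0, -0.002], [-0.701, 0.01, -0.713]] 35.60449716899188
```

Run:
```python
from look import *
o,s,P,Q=look()
m=(Q[:,0]>-240)&(Q[:,0]<-95)&(abs(Q[:,1]+104)<30)&(Q[:,2]>60);q=Q[m]
print(np.histogram(q[:,2],bins=range(60,240,10)))
k=q[(q[:,2]>126)&(q[:,2]<142)];
if len(k):print(cv2.minAreaRect(k[:,:2].astype(np.float32)),np.percentile(k,[1,50,99],axis=0))
for lo in range(-230,-95,10):
    a=q[(q[:,0]>=lo)&(q[:,0]<lo+10)&(abs(q[:,1]+104)<14)]
    if len(a): print(lo,len(a),np.round(np.median(a[:,2]),1))
```

```text
8.9 [509.2 -90.8 111.5] 35.5 [-0.4 -0.1 -1.7]
(array([  1,  10,   7,   1,  24,  44, 491, 196,  54,  38,   6,   0,   0,
        34,   6,   0,   0]), array([ 60,  70,  80,  90, 100, 110, 120, 130, 140, 150, 160, 170, 180,
       190, 200, 210, 220, 230]))
((-179.66323852539062, -108.75961303710938), (56.9039306640625, 110.59095001220703), 80.86551666259766) [[-217.60049807 -132.04942409  126.11575012]
 [-178.01731488 -104.97834211  129.24786731]
 [-125.5035062   -77.88603145  141.09151567]]
-220 43 129.2
-210 47 128.3
-200 48 128.9
-190 60 128.9
-180 48 128.4
-170 48 129.0
-160 50 128.2
-150 58 128.0
-140 48 128.0
-130 28 128.5
```

servo_tool(
  moves=[
    {"tx":-10,"ty":-8,"tz":13,"ax":-0.5,"ay":0,"az":-0.5,"hand":-1},
    {"tx":-26,"ty":-8,"tz":30,"ax":-0.5,"ay":0,"az":-0.5,"hand":-1},
    {"tx":-40,"ty":-8.5,"tz":45,"ax":-0.5,"ay":0,"az":-0.5,"hand":-1},
    {"tx":-40,"ty":-8.5,"tz":45,"ax":-0.5,"ay":0,"az":-0.5,"hand":-1},
  ],
)

```text
clock: 9.45
tcp_pos: [570.0, -100.5, 109.2]
tool_rot: [[-0.711, -0.0, 0.703], [0.006, 1.0, 0.006], [-0.703, 0.008, -0.711]]
ft_force: [-0.5, 0.2, -2.6]
grip_width: 35.5
grip_force: 30.0
```

```bash
cat >> look.py <<'E'
def cad(o,Q,lo=-230,hi=-90):
    t=(np.array(o['tcp_pos'])[:2]-[708.5,7.7]);c=np.radians(-1.45);print('tcp cup',np.round([t[0]*np.cos(c)+t[1]*np.sin(c),-t[0]*np.sin(c)+t[1]*np.cos(c)],1))
    q=Q[(Q[:,0]>lo)&(Q[:,0]<hi)&(abs(Q[:,1]+113)<30)&(Q[:,2]>118)&(Q[:,2]<135)]
    for a in range(lo,hi,10):
        b=q[(q[:,0]>=a)&(q[:,0]<a+10)]
        if len(b)>8: print(a,len(b),'y',np.round(np.percentile(b[:,1],[3,50,97]),1),'z',np.round(np.median(b[:,2]),1))
E
python3 - <<'E'
from look import *
o,s,P,Q=look();cad(o,Q);print(np.round(o['tool_rot'],3).tolist())
E
```

```text
9.45 [ 570.  -100.5  109.2] 35.5 [-0.5  0.2 -2.6]
tcp cup [-135.7 -111.6]
-160 40 y [-131.9 -112.6  -84.5] z 127.9
-150 110 y [-140.1 -112.5  -84.9] z 126.9
-140 88 y [-139.2 -112.9  -86. ] z 125.8
-130 63 y [-129.9 -112.8  -96.2] z 126.2
-120 63 y [-129.3 -113.   -96.2] z 126.1
-110 78 y [-129.4 -110.9  -94.1] z 126.1
-100 64 y [-129.7 -111.9  -94.1] z 126.4
[[-0.711, -0.0, 0.703], [0.006, 1.0, 0.006], [-0.703, 0.008, -0.711]]
```

servo_tool(
  moves=[
    {"tx":-2,"ty":-0.5,"tz":5,"ax":1,"ay":0,"az":1,"hand":-1},
    {"tx":-9,"ty":-0.5,"tz":11,"ax":1,"ay":0,"az":1,"hand":-1},
    {"tx":-15,"ty":-0.5,"tz":17.5,"ax":1,"ay":0,"az":1,"hand":-1},
    {"tx":-21,"ty":-1,"tz":23.5,"ax":1,"ay":0,"az":1,"hand":-1},
    {"tx":-27,"ty":-1,"tz":29.5,"ax":1,"ay":0,"az":1,"hand":-1},
  ],
)

```text
clock: 10.12
tcp_pos: [609.6, -102.5, 106.5]
tool_rot: [[-0.711, 0.026, 0.702], [0.025, 1.0, -0.012], [-0.702, 0.008, -0.712]]
ft_force: [-3.3, 0.5, 0.5]
grip_width: 36.1
grip_force: 30.0
```

servo_tool(
  moves=[
    {"tx":0,"ty":0,"tz":0,"ax":0,"ay":0,"az":0,"hand":-1},
  ],
)

```text
clock: 10.25
tcp_pos: [610.3, -102.5, 107.0]
tool_rot: [[-0.71, 0.026, 0.703], [0.025, 1.0, -0.012], [-0.703, 0.009, -0.711]]
ft_force: [-0.5, -0.2, -1.9]
grip_width: 35.9
grip_force: 30.0
```

Run:
```python
from look import *
o,s,P,Q=look();cad(o,Q,-140,-85);rep(o,P,Q);print(np.round(o['tool_rot'],3).tolist(),o['grip_force'])
cv2.imwrite('pics/i.png',cv2.resize(s['image'][190:300,330:430],None,fx=6,fy=5))
```

```text
10.25 [ 610.3 -102.5  107. ] 35.9 [-0.5 -0.2 -1.9]
tcp cup [ -95.3 -112.7]
-120 38 y [-131.7 -112.   -84.4] z 125.6
-110 107 y [-140.7 -115.2  -85.1] z 125.5
-100 82 y [-139.5 -113.5  -87.2] z 123.8
-90 30 y [-130.1 -114.5  -98.7] z 124.8
tcp cup [ -95.3 -112.7]
caddy 56 ((-117.86966705322266, -115.1579818725586), (58.42928695678711, 17.124195098876953), 87.03154754638672) [-125.28941123 -109.41574749] z 143.06990798348318
plane [-7.9400e-01  3.0000e-03  4.8999e+01]
row -210:0 -207:4 -204:13 -201:28 -198:38 -195:30 -192:32 -189:39 -186:39 -183:29 -180:37 -177:42 -174:30 -171:27 -168:30 -165:35 -162:35 -159:27 -156:32 -153:43 -150:32 -147:31 -144:33 -141:42 -138:35 -135:27 -132:31 -129:33 -126:19 -123:12 -120:12 -117:15 -114:24 -111:13 -108:13 -105:15 -102:26 -99:26 -96:28 -93:45 -90:32 -87:29 -84:33 -81:49 -78:33 -75:29 -72:33 -69:47 -66:23 -63:22 -60:22 -57:54 -54:29 -51:29 -48:31 -45:54 -42:29 -39:28 -36:28 -33:53 -30:21 -27:12 -24:0 -21:0 -18:0 -15:0 -12:0 x [-56.68302995  35.0395209 ]
[[-0.71, 0.026, 0.703], [0.025, 1.0, -0.012], [-0.703, 0.009, -0.711]] 29.96521655470133
```

View pics/i.png

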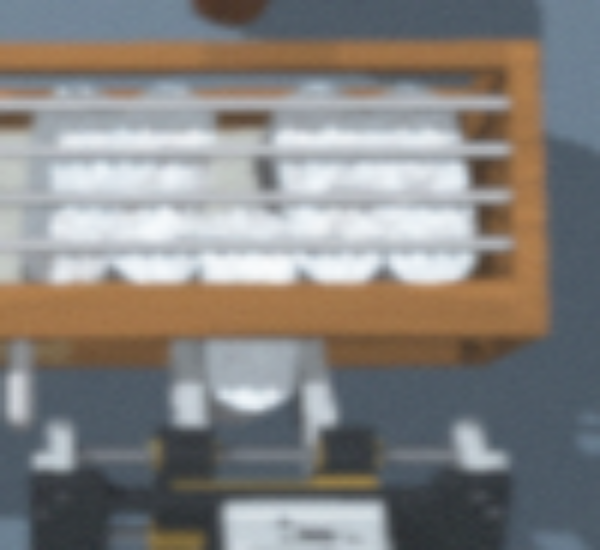

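The caddy is in the gap between the middle pair (top px ≈ crop 250,270). Its neighbours are spread and upright. Setting it down, releasing and backing off.

servo_tool(
  moves=[
    {"tx":1,"ty":0,"tz":1,"ax":0,"ay":0,"az":0,"hand":-1},
    {"tx":1,"ty":0,"tz":1,"ax":0,"ay":0,"az":0,"hand":0.1},
    {"tx":1,"ty":0,"tz":1,"ax":0,"ay":0,"az":0,"hand":0.1},
    {"tx":12,"ty":0,"tz":-10,"ax":0,"ay":0,"az":0,"hand":0.1},
    {"tx":50,"ty":0,"tz":-50,"ax":0,"ay":0,"az":0,"hand":0.1},
  ],
)

```text
clock: 10.92
tcp_pos: [539.1, -100.8, 107.8]
tool_rot: [[-0.71, 0.025, 0.703], [0.024, 1.0, -0.012], [-0.703, 0.008, -0.711]]
ft_force: [-0.3, -0.3, 0.4]
grip_width: 51.5
grip_force: 0.0
```

Run:
```python
from look import *
o,s,P,Q=look();cad(o,Q,-140,-85)
R=goalR(-1.45,20)
c=np.radians(-1.45)
def W(x,y,z): return np.array([708.5+x*np.cos(c)-y*np.sin(c),7.7+x*np.sin(c)+y*np.cos(c),z])
tip=W(-155,-113,56);print('pre',tip,delta(tip-22*R[:,2],R))
```

```text
10.93 [ 539.1 -100.8  107.8] 51.5 [-0.3 -0.3  0.4]
tcp cup [-166.6 -112.8]
-120 30 y [-125.6 -114.4 -103.4] z 122.6
-110 64 y [-130.5 -113.3  -98.6] z 123.9
-100 68 y [-132.4 -114.4  -96.8] z 122.6
-90 32 y [-132.2 -114.7  -96.6] z 123.1
pre [ 550.69021612 -101.34160725   56.        ] (array([29.2, -3.2, 27.2]), array([  0.4, -25.7,  -0.5]))
```

servo_tool(
  moves=[
    {"tx":5,"ty":-1,"tz":-5,"ax":0,"ay":-8,"az":0,"hand":-1},
    {"tx":15,"ty":-2,"tz":5,"ax":0,"ay":-17,"az":0,"hand":-1},
    {"tx":25,"ty":-3,"tz":18,"ax":0.4,"ay":-25.7,"az":-0.5,"hand":-1},
    {"tx":29,"ty":-3,"tz":27,"ax":0.4,"ay":-25.7,"az":-0.5,"hand":-1},
    {"tx":29,"ty":-3,"tz":27,"ax":0.4,"ay":-25.7,"az":-0.5,"hand":-1},
  ],
)

```text
clock: 11.6
tcp_pos: [504.2, -24.5, 147.9]
tool_rot: [[-0.4, 0.09, 0.912], [0.019, 0.996, -0.09], [-0.916, -0.019, -0.4]]
ft_force: [-0.0, -0.5, 1.1]
grip_width: 5.1
grip_force: 0.0
```

```bash
cat >> look.py <<'E'
c=np.radians(-1.45)
def W(x,y,z): return np.array([708.5+x*np.cos(c)-y*np.sin(c),7.7+x*np.sin(c)+y*np.cos(c),z])
E
python3 - <<'E'
from look import *
o=robot.get_obs();print(o['tcp_pos'],np.round(o['joint_pos'],1),o['grip_width'])
R=goalR(-1.45,20)
for x in (-110,-62): print(delta(W(x,-113,56)-22*R[:,2],R))
E
```

```text
[504.22862481 -24.46575856 147.9266411 ] [ -14.6  -33.8  141.3   52.7   10.4 -147. ] 5.094697694224846
(array([ 47.6, -69.2, 105.3]), array([-3.9, -3.6, -0.4]))
(array([ 28.4, -66.1, 149.2]), array([-3.9, -3.6, -0.4]))
```

Run:
```python
from look import *
R=goalR(-1.45,40)
for x,z in ((-165,90),(-160,46)): print(delta(W(x,-121,z)-22*R[:,2],R), W(x,-121,z)-22*R[:,2])
```

```text
(array([ 30.8, -81.3,  42.8]), array([-3.7, 16.4, -1. ])) [ 523.64340044 -108.65954243  104.14132741]
(array([ 69.1, -80.1,  65. ]), array([-3.7, 16.4, -1. ])) [ 528.64179938 -108.78606529   60.14132741]
```

servo_tool(
  moves=[
    {"tx":0,"ty":-10,"tz":0,"ax":-2,"ay":8,"az":-0.5,"hand":-1},
    {"tx":10,"ty":-40,"tz":10,"ax":-3.7,"ay":16.4,"az":-1,"hand":-1},
    {"tx":30,"ty":-81,"tz":35,"ax":-3.7,"ay":16.4,"az":-1,"hand":-1},
    {"tx":30,"ty":-81,"tz":42,"ax":-3.7,"ay":16.4,"az":-1,"hand":-1},
    {"tx":30,"ty":-81,"tz":42,"ax":-3.7,"ay":16.4,"az":-1,"hand":-1},
  ],
)

```text
clock: 12.22
tcp_pos: [524.7, -106.4, 107.6]
tool_rot: [[-0.648, 0.032, 0.761], [0.019, 0.999, -0.026], [-0.762, -0.002, -0.648]]
ft_force: [0.2, 1.0, -0.1]
grip_width: 0.2
grip_force: 0.0
```

Run:
```python
from look import *
R=goalR(-1.45,40)
o,s,P,Q=look();cad(o,Q,-140,-85);print(np.round(o['joint_pos'],1))
for x,z in ((-160,46),(-62,46)): print(delta(W(x,-121,z)-22*R[:,2],R,o))
```

```text
12.22 [ 524.7 -106.4  107.6] 0.2 [ 0.2  1.  -0.1]
tcp cup [-180.8 -118.7]
-120 30 y [-125.4 -114.5 -103.4] z 122.7
-110 66 y [-130.  -113.3  -98.7] z 123.8
-100 72 y [-132.1 -115.6  -96.8] z 123.0
-90 32 y [-132.3 -114.7  -96.9] z 122.8
[ -30.8  -20.4  128.8   42.2   33.2 -147. ]
(array([33.5, -2.2, 33.8]), array([-0.4, -0.4, -0.2]))
(array([-30. ,  -1.5, 108.4]), array([-0.4, -0.4, -0.2]))
```

servo_tool(
  moves=[
    {"tx":16,"ty":-2,"tz":16,"ax":0,"ay":0,"az":0,"hand":-1},
    {"tx":33.5,"ty":-2,"tz":34,"ax":0,"ay":0,"az":0,"hand":-1},
    {"tx":33.5,"ty":-2,"tz":34,"ax":0,"ay":0,"az":0,"hand":-1},
  ],
)

```text
clock: 12.65
tcp_pos: [530.7, -94.7, 70.0]
tool_rot: [[-0.663, 0.046, 0.748], [0.025, 0.999, -0.039], [-0.749, -0.007, -0.663]]
ft_force: [0.3, 0.0, 0.5]
grip_width: 0.2
grip_force: 0.0
```

Run:
```python
from look import *
R=goalR(-1.45,40)
o=robot.get_obs();print(np.round(o['tcp_pos'],1),np.round(o['joint_pos'],1),np.round(o['tool_rot'],3).tolist())
for x in (-125,-95,-66): print(delta(W(x,-121,46)-22*R[:,2],R,o))
```

```text
[530.7 -94.7  70. ] [ -27.   -16.   130.1   43.1   26.5 -147. ] [[-0.663, 0.046, 0.748], [0.025, 0.999, -0.039], [-0.749, -0.007, -0.663]]
(array([-14.8, -13.4,  31.8]), array([-1.2, -1.5, -0.4]))
(array([-34.7, -12.8,  54.2]), array([-1.2, -1.5, -0.4]))
(array([-53.9, -12.2,  75.9]), array([-1.2, -1.5, -0.4]))
```

servo_tool(
  moves=[
    {"tx":0,"ty":0,"tz":-10,"ax":0,"ay":0,"az":10,"hand":-1},
    {"tx":0,"ty":0,"tz":-10,"ax":0,"ay":0,"az":20,"hand":-1},
    {"tx":0,"ty":0,"tz":-10,"ax":0,"ay":0,"az":30,"hand":-1},
    {"tx":0,"ty":0,"tz":-10,"ax":0,"ay":0,"az":40,"hand":-1},
    {"tx":0,"ty":0,"tz":-10,"ax":0,"ay":0,"az":50,"hand":-1},
  ],
)

```text
clock: 13.28
tcp_pos: [524.5, -96.3, 79.7]
tool_rot: [[-0.384, 0.538, 0.751], [0.785, 0.619, -0.042], [-0.487, 0.573, -0.659]]
ft_force: [-0.2, 0.3, 0.2]
grip_width: 0.2
grip_force: 0.0
```

Run:
```python
from look import *
o=robot.get_obs();print(np.round(o['joint_pos'],1),o['ft_force'])
```

```text
[-27.8 -18.2 130.5  41.7  28.  -95.3] [-0.20919561  0.28246215  0.19021394]
```

Right sign: j6 is increasing. Continuing the half turn.

servo_tool(
  moves=[
    {"tx":0,"ty":0,"tz":0,"ax":0,"ay":0,"az":10,"hand":-1},
    {"tx":0,"ty":0,"tz":0,"ax":0,"ay":0,"az":20,"hand":-1},
    {"tx":0,"ty":0,"tz":0,"ax":0,"ay":0,"az":30,"hand":-1},
    {"tx":0,"ty":0,"tz":0,"ax":0,"ay":0,"az":40,"hand":-1},
    {"tx":0,"ty":0,"tz":0,"ax":0,"ay":0,"az":50,"hand":-1},
  ],
)

```text
clock: 13.9
tcp_pos: [524.4, -96.3, 79.6]
tool_rot: [[0.166, 0.64, 0.751], [0.978, -0.203, -0.042], [0.126, 0.741, -0.66]]
ft_force: [0.3, 0.4, -0.0]
grip_width: 0.5
grip_force: 0.0
```

servo_tool(
  moves=[
    {"tx":0,"ty":0,"tz":0,"ax":0,"ay":0,"az":10,"hand":-1},
    {"tx":0,"ty":0,"tz":0,"ax":0,"ay":0,"az":20,"hand":-1},
    {"tx":0,"ty":0,"tz":0,"ax":0,"ay":0,"az":30,"hand":-1},
    {"tx":0,"ty":0,"tz":0,"ax":0,"ay":0,"az":40,"hand":-1},
    {"tx":0,"ty":0,"tz":0,"ax":0,"ay":0,"az":50,"hand":-1},
  ],
)

```text
clock: 14.52
tcp_pos: [524.5, -96.3, 79.7]
tool_rot: [[0.597, 0.284, 0.751], [0.473, -0.88, -0.042], [0.648, 0.38, -0.659]]
ft_force: [-0.3, -0.6, 1.5]
grip_width: 0.5
grip_force: 0.0
```

servo_tool(
  moves=[
    {"tx":0,"ty":0,"tz":0,"ax":0,"ay":0,"az":10,"hand":-1},
    {"tx":0,"ty":0,"tz":0,"ax":0,"ay":0,"az":20,"hand":-1},
    {"tx":0,"ty":0,"tz":0,"ax":0,"ay":0,"az":27,"hand":-1},
  ],
)

```text
clock: 14.9
tcp_pos: [524.5, -96.3, 79.7]
tool_rot: [[0.661, -0.016, 0.751], [0.023, -0.999, -0.042], [0.75, 0.046, -0.659]]
ft_force: [-0.0, -0.2, -0.7]
grip_width: 0.6
grip_force: 0.0
```

Run:
```python
from look import *
F=np.diag([-1,-1,1.])
o=robot.get_obs();print(np.round(o['tcp_pos'],1),np.round(o['joint_pos'],1),o['ft_force'])
for t in (40,30):
  R=goalR(-1.45,t)@F
  for x in (-160,-125,-66): print(t,delta(W(x,-119,46)-22*R[:,2],R,o))
```

```text
[524.5 -96.3  79.7] [-27.8 -18.2 130.5  41.7  28.   31.6] [-0.00093803 -0.16143132 -0.65113117]
40 (array([-12.1,   9.5,  16.5]), array([1.3, 1.3, 2.3]))
40 (array([11. ,  9.8, 42.8]), array([1.3, 1.3, 2.3]))
40 (array([49.9, 10.3, 87.1]), array([1.3, 1.3, 2.3]))
30 (array([-15.9,   9.3,  16.9]), array([ 1.1, 11.3,  2.4]))
30 (array([ 7.2,  9.6, 43.2]), array([ 1.1, 11.3,  2.4]))
30 (array([46.1, 10.1, 87.5]), array([ 1.1, 11.3,  2.4]))
```

servo_tool(
  moves=[
    {"tx":-12,"ty":9.5,"tz":16.5,"ax":1.3,"ay":1.3,"az":2.3,"hand":-1},
    {"tx":-12,"ty":9.5,"tz":16.5,"ax":1.3,"ay":1.3,"az":2.3,"hand":-1},
    {"tx":-12,"ty":9.5,"tz":16.5,"ax":1.3,"ay":1.3,"az":2.3,"hand":-1},
  ],
)

```text
clock: 15.28
tcp_pos: [528.5, -107.0, 59.5]
tool_rot: [[0.644, -0.024, 0.765], [-0.013, -1.0, -0.02], [0.765, 0.003, -0.644]]
ft_force: [0.0, -0.3, -0.6]
grip_width: 0.2
grip_force: 0.0
```

Run:
```python
from look import *
F=np.diag([-1,-1,1.])
o=robot.get_obs();print(np.round(o['tcp_pos'],1),np.round(o['joint_pos'],1),o['ft_force'])
R=goalR(-1.45,40)@F
for x in (-160,-125,-66): print(delta(W(x,-119,46)-22*R[:,2],R,o))
```

```text
[ 528.5 -107.    59.5] [-31.  -14.2 131.2  54.2  27.7  18.9] [ 0.02891162 -0.27353038 -0.57286285]
(array([ 0.6, -0.3, -0.3]), array([0. , 0.1, 0.2]))
(array([23.2, -0.2, 26.5]), array([0. , 0.1, 0.2]))
(array([61.2, -0.1, 71.6]), array([0. , 0.1, 0.2]))
```

servo_tool(
  moves=[
    {"tx":12,"ty":0,"tz":13.5,"ax":0,"ay":0,"az":0,"hand":-1},
    {"tx":23,"ty":0,"tz":26,"ax":0,"ay":0,"az":0,"hand":-1},
    {"tx":29,"ty":0,"tz":33,"ax":0,"ay":0,"az":0,"hand":-1},
    {"tx":35,"ty":0,"tz":40,"ax":0,"ay":0,"az":0,"hand":-1},
    {"tx":41,"ty":0,"tz":47,"ax":0,"ay":0,"az":0,"hand":-1},
  ],
)

```text
clock: 15.9
tcp_pos: [591.0, -108.6, 60.4]
tool_rot: [[0.644, -0.024, 0.765], [-0.013, -1.0, -0.02], [0.765, 0.003, -0.644]]
ft_force: [-9.3, -0.1, 5.1]
grip_width: 0.5
grip_force: 4.4
```

Run:
```python
from look import *
F=np.diag([-1,-1,1.])
o,s,P,Q=look();rep(o,P,Q);cad(o,Q,-110,-85);print(np.round(o['joint_pos'],1))
R=goalR(-1.45,40)@F
for x in (-80,-66): print(delta(W(x,-119,46)-22*R[:,2],R,o))
cv2.imwrite('pics/j.png',cv2.resize(s['image'][190:300,330:430],None,fx=6,fy=5))
```

```text
15.9 [ 591.  -108.6   60.4] 0.5 [-9.3 -0.1  5.1]
tcp cup [-114.5 -119.2]
caddy 44 ((-117.16249084472656, -116.7164077758789), (57.37406539916992, 23.399486541748047), 9.341771125793457) [-143.91432018  -91.84278194] z 93.4380707889319
plane [1.54000e-01 7.10000e-02 1.23341e+02]
row -210:0 -207:3 -204:14 -201:26 -198:34 -195:31 -192:36 -189:36 -186:38 -183:32 -180:39 -177:38 -174:34 -171:26 -168:27 -165:35 -162:35 -159:29 -156:32 -153:39 -150:37 -147:29 -144:35 -141:42 -138:31 -135:25 -132:34 -129:33 -126:28 -123:17 -120:18 -117:29 -114:25 -111:19 -108:19 -105:28 -102:25 -99:23 -96:31 -93:34 -90:25 -87:27 -84:32 -81:49 -78:32 -75:29 -72:30 -69:52 -66:26 -63:24 -60:26 -57:45 -54:25 -51:27 -48:28 -45:57 -42:29 -39:29 -36:28 -33:55 -30:27 -27:23 -24:19 -21:18 -18:0 -15:0 -12:0 x [-56.69463018  35.04760398]
tcp cup [-114.5 -119.2]
-100 28 y [-125.9 -114.5 -104.1] z 123.3
-90 27 y [-128.1 -113.5  -98.6] z 123.7
[-25.9  -5.2 123.8  53.7  23.1  22.1]
(array([11.2, -0.2, 13.7]), array([0. , 0.1, 0.2]))
(array([20.2, -0.2, 24.4]), array([0. , 0.1, 0.2]))
```

View pics/j.png

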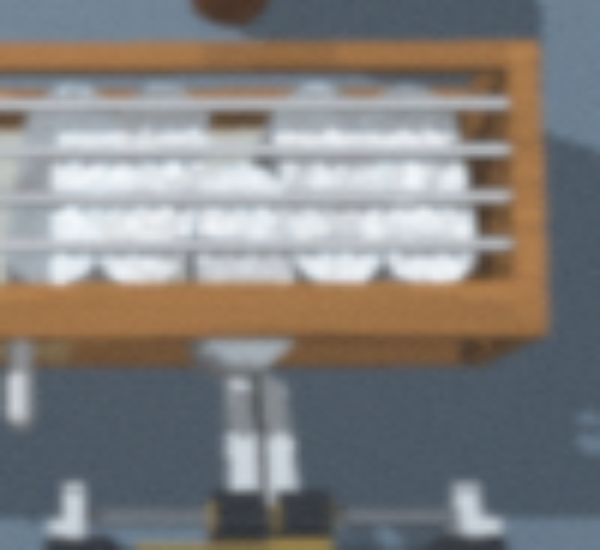

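The caddy slides in upright, with its rear end at crop (245,350). Continuing the push.

servo_tool(
  moves=[
    {"tx":5,"ty":0,"tz":6,"ax":0,"ay":0,"az":0,"hand":-1},
    {"tx":9,"ty":0,"tz":11,"ax":0,"ay":0,"az":0,"hand":-1},
    {"tx":13,"ty":0,"tz":16,"ax":0,"ay":0,"az":0,"hand":-1},
    {"tx":17,"ty":0,"tz":20.5,"ax":0,"ay":0,"az":0,"hand":-1},
    {"tx":17,"ty":0,"tz":20.5,"ax":0,"ay":0,"az":0,"hand":-1},
  ],
)

```text
clock: 16.58
tcp_pos: [617.3, -109.5, 60.0]
tool_rot: [[0.644, -0.024, 0.765], [-0.013, -1.0, -0.021], [0.765, 0.003, -0.644]]
ft_force: [-2.5, -0.1, 0.6]
grip_width: 0.7
grip_force: 1.6
```

```bash
cat > ends.py <<'E'
from look import *
o,s,P,Q=look();print('tip x',np.round((np.array(o['tcp_pos'])+22*np.array(o['tool_rot'])[:,2]-W(0,0,0))@[np.cos(c),np.sin(c),0],1))
for n in ('top','scene'):
    if n=='scene':
        s=vision.snapshot('scene');v,u=np.mgrid[100:420,200:440];P=pts(s,np.c_[u.ravel(),v.ravel()])
        Q=np.c_[(P[:,:2]-[708.5,7.7])@np.array([[np.cos(c),np.sin(c)],[-np.sin(c),np.cos(c)]]).T,P[:,2]]
    q=Q[(Q[:,0]>-110)&(Q[:,0]<50)&(Q[:,1]<-10)&(Q[:,1]>-211)&(Q[:,2]>116)&(Q[:,2]<129)]
    print(n)
    for y in range(-198,-20,9):
        b=q[abs(q[:,1]-y)<4]
        if len(b): print(y,len(b),np.round(np.percentile(b[:,0],[1,99]),1),'z',np.round(np.median(b[:,2]),1),end='; ')
    print()
E
python3 ends.py
```

```text
16.57 [ 617.3 -109.5   60. ] 0.7 [-2.5 -0.1  0.6]
tip x -71.3
top
-198 82 [-54.6  23.4] z 122.4; -189 99 [-54.8  35.7] z 122.8; -180 98 [-55.   37.5] z 123.1; -171 85 [-50.4  34.6] z 122.2; -162 77 [-54.2  25.3] z 122.9; -153 86 [-54.8  35.3] z 122.6; -144 106 [-54.6  37.8] z 123.1; -135 87 [-49.9  34.4] z 123.2; -126 74 [-54.4  25.5] z 123.4; -117 77 [-56.9  23.9] z 123.6; -108 99 [-56.9  25.8] z 122.6; -99 88 [-56.7  22.4] z 123.2; -90 31 [-17.8  31.2] z 122.0; -81 76 [-50.6  35.9] z 123.1; -72 104 [-56.9  35.7] z 123.1; -63 103 [-57.3  33. ] z 122.7; -54 76 [-54.1  25.5] z 122.9; -45 75 [-61.2  35.2] z 123.3; -36 102 [-85.5  35.2] z 123.1; -27 110 [-57.1  33.2] z 122.6; 
scene
-198 70 [-52.5  31.8] z 121.9; -189 87 [-54.8  36.6] z 122.1; -180 87 [-54.1  37.1] z 122.4; -171 75 [-41.5  36.9] z 122.8; -162 73 [-51.6  31.7] z 122.0; -153 78 [-54.6  36.5] z 121.9; -144 82 [-53.9  37.6] z 121.6; -135 74 [-50.7  36.3] z 122.2; -126 84 [-62.3  28.6] z 122.4; -117 77 [-62.1  25.7] z 122.0; -108 81 [-62.5  27.9] z 121.9; -99 68 [-59.7  20.9] z 122.5; -90 38 [-32.3  32.6] z 121.7; -81 72 [-42.5  36.7] z 122.3; -72 77 [-53.8  36.6] z 122.0; -63 78 [-55.1  35.2] z 122.3; -54 67 [-51.1  32. ] z 123.1; -45 68 [-50.7  37.5] z 121.7; -36 73 [-53.3  36. ] z 122.2; -27 75 [-54.9  37.2] z 121.8;
```

Nose at x≈26 compared with 36–37 for the row, so about 10 mm to go.

servo_tool(
  moves=[
    {"tx":2,"ty":0,"tz":2.5,"ax":0,"ay":0,"az":0,"hand":-1},
    {"tx":4,"ty":0,"tz":5,"ax":0,"ay":0,"az":0,"hand":-1},
    {"tx":6,"ty":0,"tz":7.5,"ax":0,"ay":0,"az":0,"hand":-1},
    {"tx":6.5,"ty":0,"tz":8,"ax":0,"ay":0,"az":0,"hand":-1},
  ],
)

```text
clock: 17.18
tcp_pos: [627.2, -109.4, 59.1]
tool_rot: [[0.645, -0.024, 0.764], [-0.014, -1.0, -0.02], [0.764, 0.002, -0.645]]
ft_force: [-7.8, -1.3, 3.0]
grip_width: 0.3
grip_force: 3.8
```

```bash
python3 ends.py
```

```text
17.18 [ 627.2 -109.4   59.1] 0.3 [-7.8 -1.3  3. ]
tip x -61.5
top
-198 77 [-54.9  24.8] z 123.1; -189 94 [-54.8  35.1] z 123.6; -180 103 [-54.5  37.7] z 123.1; -171 84 [-50.2  34.3] z 123.7; -162 81 [-54.8  25.8] z 122.7; -153 86 [-54.9  36.1] z 123.1; -144 100 [-54.6  37.3] z 122.6; -135 83 [-50.1  35. ] z 122.9; -126 77 [-54.5  25.5] z 122.7; -117 86 [-57.3  32.6] z 123.2; -108 101 [-57.2  34.9] z 122.8; -99 97 [-54.9  33.5] z 122.7; -90 30 [-17.8  26.1] z 123.3; -81 72 [-48.1  34.7] z 123.1; -72 100 [-56.6  35.8] z 123.0; -63 103 [-57.1  34.7] z 123.1; -54 77 [-55.1  25. ] z 123.3; -45 73 [-59.7  33.9] z 122.6; -36 99 [-85.7  35.8] z 123.3; -27 111 [-57.   35.2] z 123.0; 
scene
-198 71 [-52.1  28.8] z 122.8; -189 87 [-54.9  36.6] z 122.2; -180 87 [-54.   37.1] z 123.0; -171 76 [-41.6  36.9] z 121.9; -162 75 [-52.3  30.2] z 122.4; -153 79 [-54.9  36.7] z 122.9; -144 80 [-52.5  37.7] z 122.6; -135 68 [-41.8  36.4] z 122.3; -126 71 [-53.4  30. ] z 122.4; -117 78 [-57.   35.3] z 121.4; -108 81 [-56.1  36.6] z 123.3; -99 72 [-51.6  34. ] z 121.9; -90 33 [-15.1  30.1] z 122.2; -81 72 [-41.4  36.7] z 122.0; -72 74 [-53.8  37.3] z 122.6; -63 69 [-54.6  35.3] z 122.5; -54 73 [-53.6  30.9] z 122.6; -45 71 [-41.7  36.6] z 122.3; -36 74 [-53.2  36.6] z 121.9; -27 72 [-55.4  36.6] z 122.0;
```

The caddy is now flush within about 2 mm. Backing the arm clear.

servo_tool(
  moves=[
    {"tx":-13,"ty":0,"tz":-15,"ax":0,"ay":0,"az":0,"hand":-1},
    {"tx":-40,"ty":0,"tz":-47,"ax":0,"ay":0,"az":0,"hand":-1},
    {"tx":-70,"ty":0,"tz":-85,"ax":0,"ay":0,"az":0,"hand":-1},
    {"tx":-80,"ty":0,"tz":-110,"ax":0,"ay":0,"az":0,"hand":-1},
    {"tx":-80,"ty":0,"tz":-110,"ax":0,"ay":0,"az":0,"hand":-1},
  ],
)

```text
clock: 17.9
tcp_pos: [491.5, -106.6, 69.8]
tool_rot: [[0.643, -0.025, 0.765], [-0.014, -1.0, -0.022], [0.766, 0.003, -0.643]]
ft_force: [0.6, -0.2, 0.1]
grip_width: 0.6
grip_force: 0.0
```

```bash
python3 ends.py
python3 - <<'E'
from look import *
o,s,P,Q=look()
m=(P[:,0]>575)&(P[:,0]<600)&(abs(P[:,1])<210)&(P[:,2]>105)&(P[:,2]<145);print('handles y',np.unique(np.round(P[m][:,1]/4)*4,return_counts=True))
E
```

```text
17.9 [ 491.5 -106.6   69.8] 0.6 [ 0.6 -0.2  0.1]
tip x -197.2
top
-198 77 [-54.8  23.5] z 122.9; -189 93 [-54.8  34.3] z 122.7; -180 105 [-54.8  37.3] z 123.4; -171 80 [-48.2  33.1] z 122.8; -162 77 [-54.5  24.7] z 122.7; -153 87 [-54.8  34.6] z 123.2; -144 102 [-54.5  37.9] z 123.0; -135 83 [-50.   33.2] z 123.4; -126 76 [-54.3  25.6] z 123.0; -117 84 [-56.5  32.1] z 123.2; -108 103 [-57.1  35.2] z 123.6; -99 99 [-54.9  33.2] z 123.1; -90 28 [-18.3  26.1] z 123.0; -81 70 [-48.   35.1] z 123.1; -72 101 [-56.7  35.8] z 123.0; -63 102 [-56.9  35.1] z 122.9; -54 76 [-56.2  25.6] z 122.9; -45 74 [-59.3  33.5] z 123.2; -36 100 [-85.7  35.3] z 123.3; -27 113 [-56.5  34.9] z 122.8; 
scene
-198 71 [-52.3  31.1] z 121.7; -189 87 [-54.9  36.6] z 122.4; -180 83 [-54.2  36.3] z 122.0; -171 75 [-42.2  36.9] z 122.2; -162 79 [-52.4  31.6] z 122.7; -153 83 [-54.2  36.5] z 122.1; -144 76 [-53.7  37.7] z 122.4; -135 63 [-40.9  35.2] z 122.2; -126 68 [-53.1  29.4] z 122.2; -117 79 [-57.4  35.4] z 122.3; -108 87 [-55.6  36.6] z 123.0; -99 76 [-51.4  33.9] z 121.8; -90 31 [-12.3  32.2] z 122.0; -81 72 [-41.6  36.7] z 122.1; -72 75 [-53.8  37.2] z 122.2; -63 75 [-54.3  35.3] z 122.2; -54 58 [-54.1  31.1] z 122.6; -45 70 [-42.1  36.6] z 122.6; -36 72 [-52.6  37. ] z 122.7; -27 78 [-55.6  36.6] z 122.3; 
18.0 [ 492.7 -106.7   69.8] 0.4 [ 0.7  0.3 -0.3]
handles y (array([-16., -12.,  -8., 184., 188., 192., 196.]), array([17, 13,  9,  1,  6,  3,  1]))
```

All five tins are level, upright and flush. The row door is about 170 mm open and the other door is still shut.

```bash
python3 -c "
from bench import robot
print(robot.sign_off())"
```

```text
the job is handed in; nothing more can be done
None
```

The loose tin stands upright in the middle of the row, level with the other four to about 2 mm. The row's door is open about 170 mm and the other door is still shut. The arm never went near the bowl or the loaf tin. I handed the job in at about 18 s of the 72 s; sign-off returned no verdict.

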